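# Pull-test two socketed optical posts and reject the loose one

## Robot

A 6-joint arm with a two-finger parallel gripper is mounted at the origin on a cart in front of the work surface, level with it; the furniture and walls round the work are solid. World frame = base frame: x ahead of the robot, y to its left, z up, the work surface at z = 0. Lengths are in m, angles in degrees, forces in N, time in s.
With the tool pointing down it reaches from about 0.325 to 0.85 m from the base axis. Payload 15.5 kg.
Tool frame: the origin (TCP) lies at the very end of the fingers, on their centre line; the grasp point (between the pads) lies arm.grip_depth behind it (arm.grip_depth is the distance from the TCP to the grasp point, in m); z points along the fingers, y is the direction in which the jaws open and shut (so a half turn about z gives the same grasp; the last joint's range is limited). The gripper opens to 91 mm and grips with 3 to 60 N. Pads are 32 mm wide; open, the fingers measure 118 mm over their backs; the gripper's body (76 mm by 178 mm) begins 60 mm behind the grasp point.
Start: joints at [58.642, 28.281, 77.091, -0, 74.628, -5.472], TCP at [0.273, 0.562, 0.214] pointing down, gripper open.
Joint ranges: [-166.48, 166.48], [-47.26, 123.95], [12.59, 153.08], [-70.14, 250.14], [6.76, 159.57], [-176.63, 176.63]. Speed limits (degrees/s): [108.29, 108.29, 147.25, 172.46, 172.46, 172.46].

## Interface

Orientations are given as a 3x3 rotation matrix whose columns are the frame's x, y, z axes.
In Python, from rig import arm gives the robot as it stands. Calls block until the motion is done:
- arm.move_to(position, orientation): joint-space move of the TCP to a pose.
- arm.move_l(position, orientation=None, feed=0.15): straight line of the TCP; orientation=None keeps the orientation; feed is the mean speed in m/s.
- arm.move_joints(angles): joint-space move.
- arm.grip(opening): finger opening in m; the grip force is fixed at half the most; returns when the fingers have stopped.
- arm.sleep(seconds).
- arm.solve_ik(position, orientation): joint angles nearest the present ones, or None.
- arm.snapshot(name): name is "scene" or "top" or "wrist"; returns the picture (480x640x3 uint8, red, green, blue); there is no depth.
- arm.get_calibration(name): a dict with "intrinsics" (3x3 intrinsics, pixels), "cam_to_world" (4x4, takes a point from camera to world coordinates). Camera axes: x right, y down, z forward; pixel columns grow to the right and rows downward; lengths in m; the calibration is good to about 2 mm. A picture is of the moment at which its call begins: read the wrist's pose just before it. get_calibration takes no time and is no camera call; for the wrist camera it gives the pose at the moment of the call.
A pose or a line that the arm cannot do raises arm.Unreachable and nothing moves.
- arm.sign_off(): hands the job in, once; it reports no verdict.
Readings, each from a call of its own:
- arm.current_t(): time.
- arm.current_joint_positions(): joint angles.
- arm.current_dq(): joint speeds.
- arm.current_tau(): joint torques, N m.
- arm.current_ee_pos(): TCP position.
- arm.current_tool_rot(): TCP orientation.
- arm.current_force(): force on the tool from outside, world axes, zero at the start.
- arm.current_torque(): the same for the moment, N m.
- arm.current_width(): finger opening in m.
Only numpy, scipy, OpenCV 4.12 (cv2) and the standard library are available. Lean on these libraries where they do the work, as an engineer would, in place of code of your own. Each camera call takes 0.05 s, during which the arm holds its last target.

## Task

Pull-test both steel posts in the grey socket block: draw each straight up until it resists with about 15 N, and hold that pull steadily for about a second, never going above 22 N. One of the two is properly held and must be left in its socket; the other is not held and will draw right out: stand it upright in the red tray. Let go of everything and leave the things around undisturbed.

Things in the scene. Friction and masses are not known exactly. Their poses are not given: they have to be found in the camera images.
- socket_block: grey socket block screwed to the worktop (immovable), 50 x 130 x 30 mm high; origin at the centre of its underside, z up, its long side along its y. Two sockets in its top, 16 mm deep, at y = +40 and -40 mm from its centre (x = 0), one post in each. Which post stands in which socket varies
- post_a_mid (a point): centre of a steel post, 12.7 mm diameter, 50 mm long, standing upright in one of the sockets; the point is on its axis half-way up (25 mm from either end). Some 34 to 38 mm stand out of the block. Seated height may differ by up to 4 mm
- post_b_mid (a point): centre of the other steel post, same size and look, in the other socket. Both posts slide up against a drag of some 2 to 6 N; the post that is held goes tight after at most 4 mm of free play and then gives only 1 mm per 10 N of pull, the post that is not held goes on sliding with the same light drag, out of its socket
- retainer (a joint): stretch of the hidden retainer of whichever post is held, in m: 0 at rest, 0.001 per 10 N of upward pull
- tray: shallow red reject tray, fixed, 120 x 120 mm, rim 8 mm high and 4 mm thick, floor top 3 mm above its underside; origin at the centre of its underside, axes along its sides, z up
- lens_mount: bystander: lens in a ring on a short pedestal, 32 x 32 x 66 mm; origin at the centre of its underside
- vial: bystander: amber vial with black cap, 27 mm diameter, 60 mm high; origin at the centre of its underside
- slide_box: bystander: green slide box, 39 x 86 x 30 mm; origin at the centre of its underside

How it is judged (in metres and radians):
On the way:
1. the post that is held is pulled upward with 11 to 22 N, steadily for 0.7 s (value of joint retainer between 0.0011 and 0.0022 m), for 0.7 s.
At the end, for the whole second after the job is handed in: the post that was not held stands upright (within 0.1 rad) and at rest on the floor of the red tray, its axis within 48 mm of the tray's centre along each side; the held post is still in its socket with no pull on it (under 3 N) (value of joint retainer below 0.0003 m and x of post_b_mid in the frame of tray between -0.048 and 0.048 m and y of post_b_mid in the frame of tray between -0.048 and 0.048 m and z of post_b_mid in the frame of tray between 0.024 and 0.032 m and angle between post_b_mid's own z axis and vertical below 0.1 rad and linear speed of post_b below 0.02 m/s); the robot touches nothing.
It fails at once if the held post is pulled with more than 22 N (value of joint retainer above 0.0022 m).
It fails at once if the lens mount is shifted by more than 15 mm (distance of lens_mount from where it was at the start of the episode above 0.015 m).
It fails at once if the vial is shifted by more than 15 mm (distance of vial from where it was at the start of the episode above 0.015 m).
It fails at once if the slide box is shifted by more than 15 mm (distance of slide_box from where it was at the start of the episode above 0.015 m).
It also fails if it takes over 64 s, if anything falls off the work surface, if the arm or the gripper's body presses on something with over 40 N, if the wrist force passes 120 N, or if a joint passes its speed limit or range.

## Working session

There is one attempt and no reset: what is moved stays moved. The work goes in short steps, each a Python script; the robot and the scene stay as the last script left them, time stands still between calls to the robot, and variables do not carry over. Pictures are saved under pics/ and viewed, and the job is handed in when it is done.

```bash
ls; mkdir -p pics
python3 - <<'E'
from rig import arm
import cv2
for n in ["scene","top","wrist"]:
    c=arm.get_calibration(n); print(n,c["intrinsics"].round(1).tolist(),c["cam_to_world"].round(4).tolist())
    cv2.imwrite(f"pics/{n}0.png",arm.snapshot(n)[:,:,::-1])
print(arm.grip_depth,arm.current_t(),arm.current_force(),arm.current_tool_rot(),arm.current_width())
E
```

```text
pics
scene [[462.3, 0.0, 317.3], [0.0, 462.3, 242.0], [0.0, 0.0, 1.0]] [[-0.724, -0.3663, 0.5846, 0.1148], [-0.6896, 0.3626, -0.6269, 0.5249], [0.0177, -0.857, -0.5151, 0.5167], [0.0, 0.0, 0.0, 1.0]]
top [[577.3, 0.0, 326.9], [0.0, 577.3, 241.1], [0.0, 0.0, 1.0]] [[0.024, -0.9882, 0.1516, 0.4662], [-0.9994, -0.0198, 0.0293, -0.0205], [-0.026, -0.1522, -0.988, 0.9339], [0.0, 0.0, 0.0, 1.0]]
wrist [[388.4, 0.0, 324.7], [0.0, 388.4, 240.2], [0.0, 0.0, 1.0]] [[0.4365, 0.8685, 0.2347, 0.2067], [0.8997, -0.421, -0.1153, 0.594], [-0.0013, 0.2615, -0.9652, 0.3844], [0.0, 0.0, 0.0, 1.0]]
0.0188 0.15 [ 0.27498703  0.18875901 -0.51162618] [[-8.99660455e-01  4.36590015e-01 -4.73983575e-04]
 [ 4.36590266e-01  8.99660095e-01 -8.08271740e-04]
 [ 7.35407371e-05 -9.34106736e-04 -9.99999561e-01]] 0.0910882945118244
```

View pics/scene0.png

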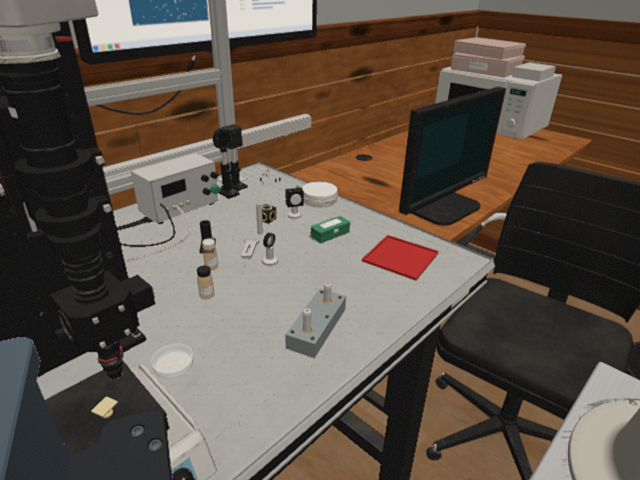

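View pics/top0.png

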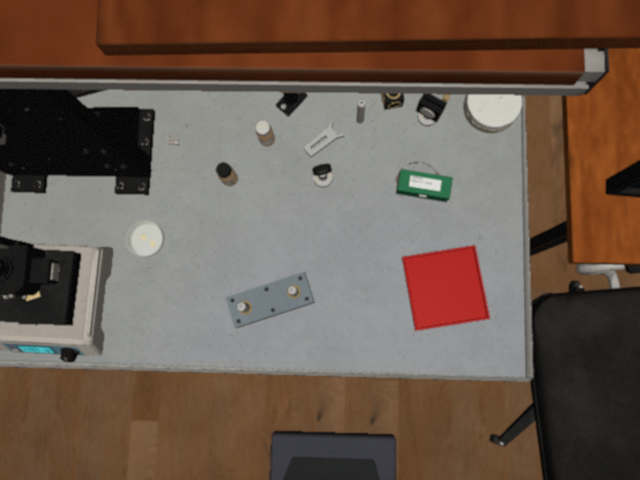

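View pics/wrist0.png

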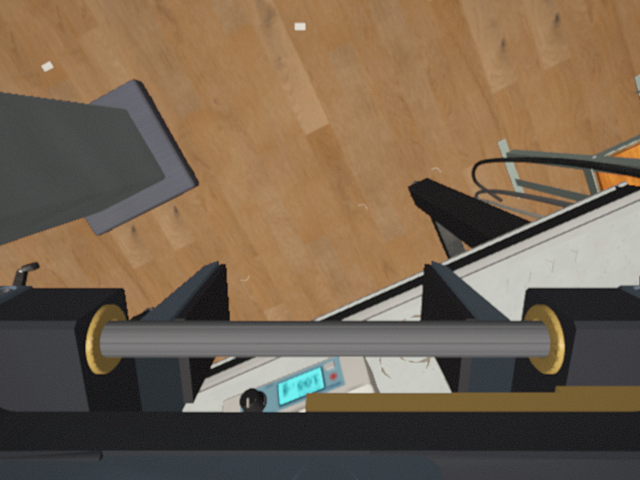

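The top view shows the block at about (270,300), with posts at (243,307) and (293,291). The tray is centred near (446,288). The vial is at (227,174), the lens at (322,175) and the green box at (425,184). I'll zoom in for more precise pixels.

```bash
python3 - <<'E'
import cv2
im=cv2.imread("pics/top0.png")
cv2.imwrite("pics/zt.png",cv2.resize(im[260:340,215:325],None,fx=7,fy=7,interpolation=cv2.INTER_CUBIC))
im=cv2.imread("pics/scene0.png")
cv2.imwrite("pics/zs.png",cv2.resize(im[270:365,275:360],None,fx=6,fy=6,interpolation=cv2.INTER_CUBIC))
E
cat > h.py <<'E'
import numpy as np
def pix2z(c,u,v,z):
    K=np.array(c["intrinsics"]);T=np.array(c["cam_to_world"])
    d=T[:3,:3]@np.linalg.solve(K,[u,v,1.0]);o=T[:3,3]
    return o+d*(z-o[2])/d[2]
def proj(c,p):
    K=np.array(c["intrinsics"]);T=np.array(c["cam_to_world"])
    q=K@(T[:3,:3].T@(np.asarray(p)-T[:3,3]));return q[:2]/q[2]
E
```

```text
(no output)
```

View pics/zt.png

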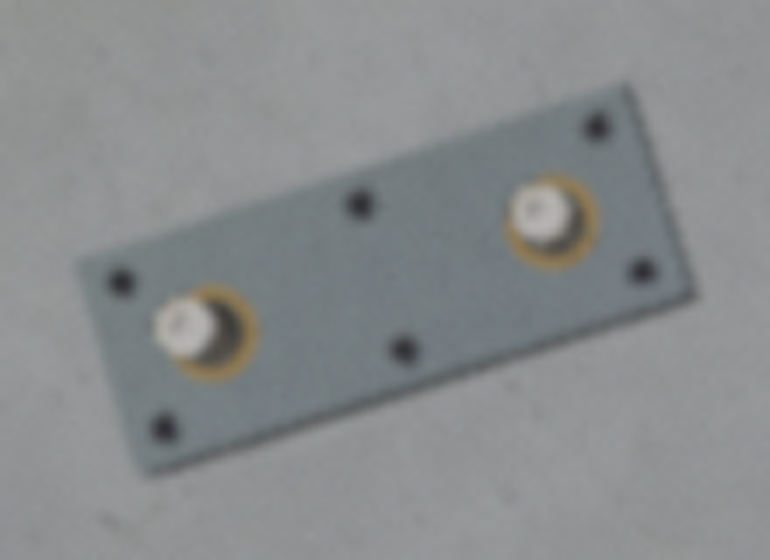

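View pics/zs.png

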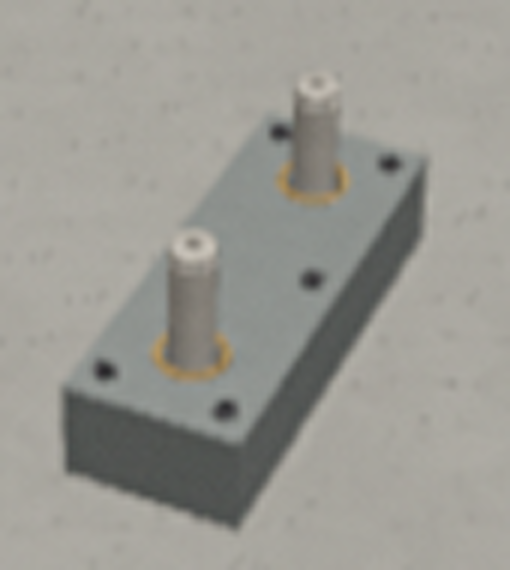

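Run:
```python
from rig import arm
import numpy as np
from h import *
ct=arm.get_calibration("top");cs=arm.get_calibration("scene")
zt=lambda x,y:((x+.5)/7-.5+215,(y+.5)/7-.5+260)
zs=lambda x,y:((x+.5)/6-.5+275,(y+.5)/6-.5+270)
for n,p in dict(C1=(211,333),C2=(552,222)).items(): print(n,pix2z(ct,*zt(*p),.03).round(4))
k=[pix2z(ct,*zt(*p),.03) for p in [(78,262),(628,84),(693,293),(148,472)]]
print("block",np.mean(k,0).round(4),[np.linalg.norm(k[i]-k[(i+1)%4]).round(4) for i in range(4)])
a=(k[0]+k[3]-k[1]-k[2])/2; a/=np.linalg.norm(a); print("long",a, np.degrees(np.arctan2(a[1],a[0])))
c=np.mean(k,0); print("sock",c+.04*a,c-.04*a)
for z in (.064,.066,.068): print(z,[pix2z(ct,*zt(*p),z).round(4) for p in [(186,328),(542,212)]])
# scene
for n,p in dict(C1=(192,354),C2=(313,182)).items(): print("scene",n,pix2z(cs,*zs(*p),.03).round(4))
k=[pix2z(cs,*zs(*p),.03) for p in [(65,390),(238,442),(428,158),(272,118)]]
print("scene block",np.mean(k,0).round(4))
for z in (.064,.066,.068): print(z,[pix2z(cs,*zs(*p),z).round(4) for p in [(194,243),(318,84)]])
t=[pix2z(ct,u,v,.008) for u,v in [(403,257),(474,246),(489,319),(415,329)]]
print("tray",np.mean(t,0).round(4),[np.linalg.norm(t[i]-t[(i+1)%4]).round(4) for i in range(4)],(t[0]-t[1])/.12)
t=[pix2z(cs,u,v,.008) for u,v in [(395,236),(438,253),(419,278),(363,259)]]
print("tray scene",np.mean(t,0).round(4))
for n,(u,v,z) in dict(vial=(224,168,.06),lens=(322,181,0),box=(425,183,.03)).items(): print(n,pix2z(ct,u,v,z).round(3))
print(arm.solve_ik([.4,0.05,.2],[[0,1,0],[1,0,0],[0,0,-1]]))
```

```text
C1 [0.4979 0.1323 0.03  ]
C2 [0.5244 0.0568 0.03  ]
block [0.5112 0.0934 0.03  ] [np.float64(0.1294), np.float64(0.0491), np.float64(0.1274), np.float64(0.0495)]
long [-0.33105942  0.94360991  0.        ] 109.33309070241751
sock [0.49800705 0.13112065 0.03      ] [0.52449181 0.05563186 0.03      ]
0.064 [array([0.4977, 0.132 , 0.064 ]), array([0.5243, 0.0562, 0.064 ])]
0.066 [array([0.4976, 0.1317, 0.066 ]), array([0.5242, 0.056 , 0.066 ])]
0.068 [array([0.4975, 0.1313, 0.068 ]), array([0.524 , 0.0558, 0.068 ])]
scene C1 [0.4983 0.134  0.03  ]
scene C2 [0.5246 0.0589 0.03  ]
scene block [0.5103 0.0971 0.03  ]
0.064 [array([0.5006, 0.1312, 0.064 ]), array([0.5244, 0.0585, 0.064 ])]
0.066 [array([0.4989, 0.133 , 0.066 ]), array([0.5226, 0.0606, 0.066 ])]
0.068 [array([0.4972, 0.1347, 0.068 ]), array([0.5208, 0.0627, 0.068 ])]
tray [ 0.5374 -0.1835  0.008 ] [np.float64(0.1157), np.float64(0.1181), np.float64(0.1178), np.float64(0.1159)] [-0.16845538  0.9491743   0.        ]
tray scene [ 0.53   -0.1803  0.008 ]
vial [0.713 0.17  0.06 ]
lens [0.711 0.018 0.   ]
box [ 0.702 -0.149  0.03 ]
[-1.37730051e+00  1.14926011e+01  1.07362615e+02 -2.54444375e-14
  6.11447840e+01 -1.37730051e+00]
```

```bash
cat >> h.py <<'E'
a=np.array([-.331,.9436,0]);a/=np.linalg.norm(a)
yt=np.array([a[1],-a[0],0]) # block short axis, ~ +x
zt_=np.array([0,0,-1.])
R=np.stack([np.cross(yt,zt_),yt,zt_],1)
P1=np.array([.4978,.1322]);P2=np.array([.5243,.0570]);TRAY=np.array([.536,-.183])
E
python3 - <<'E'
from rig import arm
from h import *
import cv2
arm.move_l([.19,.385,.25],feed=.2)
j=arm.current_joint_positions(); print(j)
j=np.array(j,float); j[0]=14; arm.move_joints(j.tolist()); print(arm.current_ee_pos(),arm.current_t())
for s in (1,-1):
    RR=R@np.diag([s,s,1]); q=arm.solve_ik([*P1,.15],RR); print(s,q)
E
```

```text
[ 5.57576747e+01  1.00911928e+01  9.97874735e+01  2.96951828e-03
  7.00931278e+01 -8.35165261e+00]
[0.39880407 0.16165001 0.24977872] 2.4667
1 [ 8.22774566e+00  2.40137178e+01  9.69954786e+01 -2.54444375e-14
  5.89908037e+01 -1.11023203e+01]
-1 [ 8.22774566e+00  2.40137178e+01  9.69954786e+01 -2.54444375e-14
  5.89908037e+01  1.68897680e+02]
```

Run:
```python
from rig import arm
from h import *
import cv2
arm.move_to([*P1,.12],R); arm.grip(.05)
c=arm.get_calibration("wrist"); im=arm.snapshot("wrist")[:,:,::-1].copy()
print(arm.current_t(),arm.current_ee_pos())
for p in ([*P1,.066],[*P2,.066],[*P1,.03],[*P2,.03]):
    uv=proj(c,p);print(uv)
    cv2.drawMarker(im,tuple(int(round(x)) for x in uv),(0,0,255),0,8,1)
cv2.imwrite("pics/w1.png",im)
F=np.array([(arm.sleep(.02),arm.current_force())[1] for _ in range(15)]);print(F.mean(0),F.std(0))
```

```text
3.9917 [0.49775259 0.13216075 0.11993693]
[324.69334363 259.5987418 ]
[324.8600076  374.27897287]
[324.67360814 243.6225956 ]
[324.82184072 345.79149027]
[ 0.08430302 -0.16556493  0.10446912] [0.41147233 0.51941708 0.46865896]
```

View pics/w1.png

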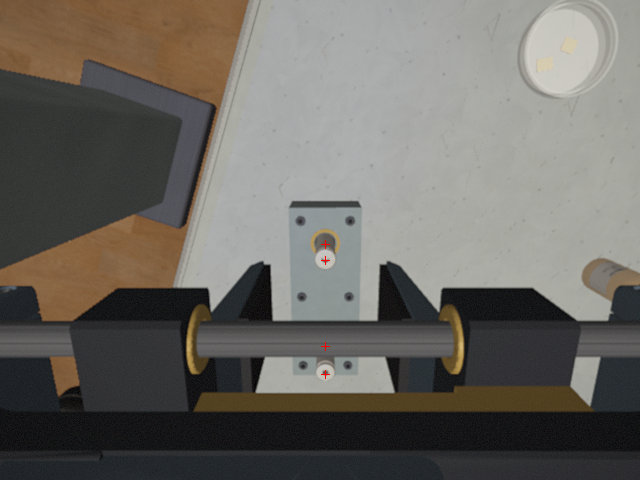

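The wrist view confirms the measurement: the projected marks land on both post tops, at (325,259) and (325,374). Next I'll descend on P1 and grip it.

```bash
cat >> h.py <<'E'
def force(arm,n=10):
    return np.mean([(arm.sleep(.01),arm.current_force())[1] for _ in range(n)],0)
E
python3 - <<'E'
from rig import arm
from h import *
arm.move_l([*P1,.036],R,feed=.08)
f0=force(arm,30); t=arm.current_t()
arm.grip(.0); f1=force(arm,30)
print(f0,f1-f0,"tool-y",(f1-f0)@yt,arm.current_width(),arm.current_ee_pos(),t,arm.current_t())
np.save("f0.npy",f0)
E
```

```text
[-0.07891672  0.09127268  0.10295195] [ 0.81322276  0.31253852 -0.265513  ] tool-y 0.870832518940864 0.011679671815759561 [0.49791257 0.13223335 0.03602001] 5.6917 6.6083
```

```bash
cat >> h.py <<'E'
def pull(arm,f0,zmax,fstop,step=.00025,z=None):
    p=np.array(arm.current_ee_pos(),float); z=p[2] if z is None else z
    log=[]
    while z<zmax:
        z+=step
        arm.move_l([p[0],p[1],z],feed=.008)
        f=-(force(arm,6)-f0)[2]
        log.append((z,arm.current_ee_pos()[2],f)); 
        if f>fstop: break
    return log
E
python3 - <<'E'
from rig import arm
from h import *
f0=np.load("f0.npy")
t=arm.current_t()
l=pull(arm,f0,.036+.0065,11.)
for z,ze,f in l: print(round(z*1e3,2),round(ze*1e3,2),round(f,1))
print(arm.current_t()-t,arm.current_width(),(force(arm,10)-f0))
E
```

```text
36.27 36.24 2.3
36.52 36.49 3.9
36.77 36.78 3.7
37.02 37.03 3.6
37.27 37.27 3.7
37.52 37.51 3.1
37.77 37.77 3.3
38.02 37.98 4.9
38.27 38.21 7.0
38.52 38.47 9.3
38.77 38.7 11.9
3.3000000000000007 0.011939014385767142 [  1.64806266   0.69433212 -11.99848444]
```

P1 slid against a drag of about 3.5 N and then went tight at z≈37.9 mm, with a slope of about 9.6 N/mm, so it is the held post. I'll bring it to about 15 N on the retainer, which reads about 18.5 N including drag.

Run:
```python
from rig import arm
from h import *
f0=np.load("f0.npy")
l=pull(arm,f0,.040,17.8,step=.0002,z=.03877)
for z,ze,f in l: print(round(z*1e3,2),round(ze*1e3,2),round(f,1))
for i in range(6): print((force(arm,25)-f0).round(2),arm.current_t(),arm.current_ee_pos()[2])
```

```text
38.97 38.93 13.6
39.17 39.11 15.3
39.37 39.31 17.0
39.57 39.51 19.1
[  2.82   0.85 -19.23] 11.4 0.039548545162464005
[  2.59   0.71 -19.51] 11.6083 0.039576934775871125
[  2.38   0.6  -19.41] 11.8167 0.03955223796514463
[  2.22   0.57 -19.56] 12.025 0.039552744030727685
[  2.26   0.31 -19.53] 12.2333 0.03955138791565013
[  2.12   0.34 -19.45] 12.4417 0.03956535535570661
```

It held steady at 19.5 N total, about 16 N on the retainer, for 1.2 s. Now I'll lower it back, release, and move to P2.

Run:
```python
from rig import arm
from h import *
f0=np.load("f0.npy")
p=np.array(arm.current_ee_pos())
arm.move_l([p[0],p[1],.0363],feed=.01); print((force(arm)-f0).round(2))
arm.grip(.05); print((force(arm)-f0).round(2))
arm.move_l([*P1,.10],R,feed=.1)
arm.move_l([*P2,.10],R,feed=.15)
arm.move_l([*P2,.036],R,feed=.08)
f0=force(arm,30); arm.grip(0.); f1=force(arm,30); np.save("f0.npy",f0)
print(f0,f1-f0,(f1-f0)@yt,arm.current_width(),arm.current_ee_pos(),arm.current_t())
l=pull(arm,f0,.036+.0065,11.,step=.0004)
for z,ze,f in l: print(round(z*1e3,2),round(ze*1e3,2),round(f,1))
print(arm.current_t())
```

```text
[-1.59 -0.19  2.  ]
[0.07 0.1  0.16]
[ 0.01399491 -0.01685349  0.09190706] [-0.05064085  0.08574017  0.06815401] -0.01940526912868997 0.011793999446716621 [0.52427116 0.05699479 0.03597412] 17.4
36.37 36.28 3.8
36.77 36.76 4.7
37.17 37.21 3.5
37.57 37.63 3.5
37.97 38.01 3.4
38.37 38.4 3.5
38.77 38.79 3.3
39.17 39.19 3.1
39.57 39.59 3.3
39.97 40.0 3.0
40.37 40.38 3.2
40.77 40.8 3.3
41.17 41.21 3.3
41.57 41.61 3.3
41.97 42.0 3.0
42.37 42.41 3.3
42.77 42.79 3.4
22.5
```

P2 slides with a constant drag of about 3.3 N over 6.8 mm, so it isn't held. I'll draw it out and carry it to the tray.

Run:
```python
from rig import arm
from h import *
import cv2
f0=np.load("f0.npy")
p=np.array(arm.current_ee_pos())
for z in (.047,.052,.058,.066):
    arm.move_l([p[0],p[1],z],feed=.03); print((force(arm,5)-f0).round(2))
arm.move_l([p[0],p[1],.12],feed=.1)
print((force(arm,20)-f0).round(2),arm.current_width())
arm.move_l([*TRAY,.12],R,feed=.2)
cv2.imwrite("pics/s2.png",arm.snapshot("scene")[:,:,::-1]); cv2.imwrite("pics/w2.png",arm.snapshot("wrist")[:,:,::-1])
arm.move_l([*TRAY,.035],R,feed=.08); f0=force(arm,30); np.save("f0.npy",f0); print(f0,arm.current_t())
cv2.imwrite("pics/s3.png",arm.snapshot("scene")[200:350,300:470,::-1].repeat(4,0).repeat(4,1))
```

```text
[ 0.04 -0.25  3.1 ]
[ 0.03  0.11 -0.69]
[ 0.07  0.19 -0.3 ]
[ 0.16  0.22 -0.99]
[-0.01  0.08 -0.85] 0.011957814023792573
[-0.04376375  0.02256101 -0.56521169] 27.8083
```

View pics/s2.png

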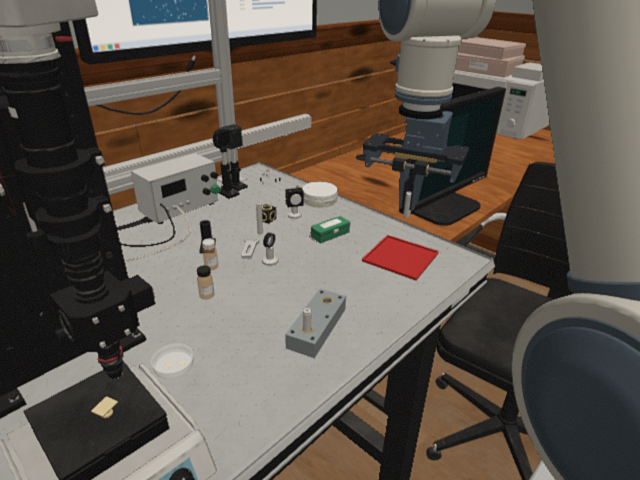

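View pics/w2.png

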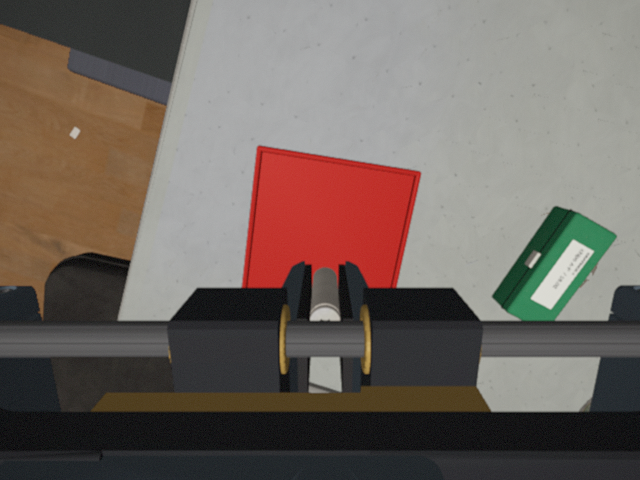

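View pics/s3.png

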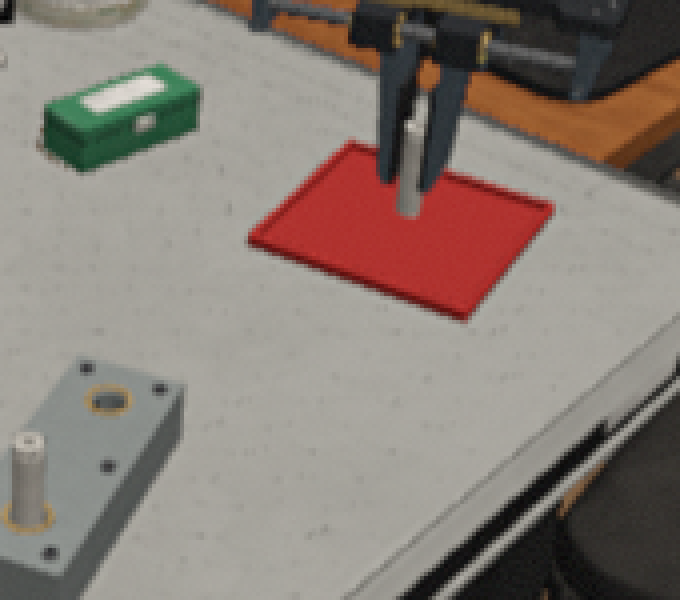

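Socket 2 is empty, with its bare collar at zoomed (108,400). P1 still stands in its socket. The carried post hangs upright over the middle of the tray at zoomed (410,170). Next I'll lower it to contact.

Run:
```python
from rig import arm
from h import *
import cv2
f0=np.load("f0.npy")
z=.029; arm.move_l([*TRAY,z],feed=.04)
while z>.017:
    z-=.0004; arm.move_l([*TRAY,z],feed=.01); f=(force(arm,5)-f0)[2]
    if f>1.5: break
print(z,f,(force(arm,10)-f0).round(2))
arm.grip(.04); arm.sleep(.2); print(arm.current_width(),(force(arm,10)-f0).round(2))
arm.move_l([*TRAY,.12],feed=.08); 
arm.move_l([.42,-.183+.04,.25],feed=.25)
cv2.imwrite("pics/s4.png",arm.snapshot("scene")[200:350,300:470,::-1].repeat(4,0).repeat(4,1))
cv2.imwrite("pics/t4.png",arm.snapshot("top")[:,:,::-1]); print(arm.current_t())
```

```text
0.02459999999999999 6.920452903222509 [-1.22  0.37  7.12]
0.039856756970864486 [-0.06 -0.09  0.33]
34.65
```

View pics/s4.png

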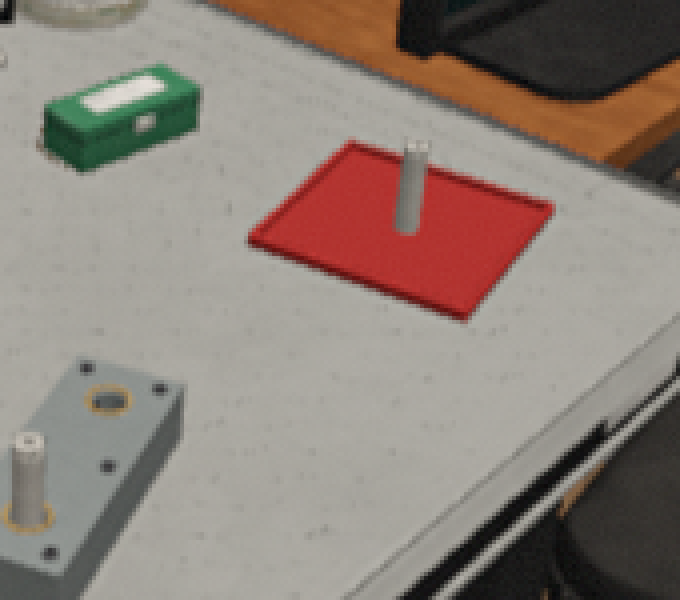

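View pics/t4.png

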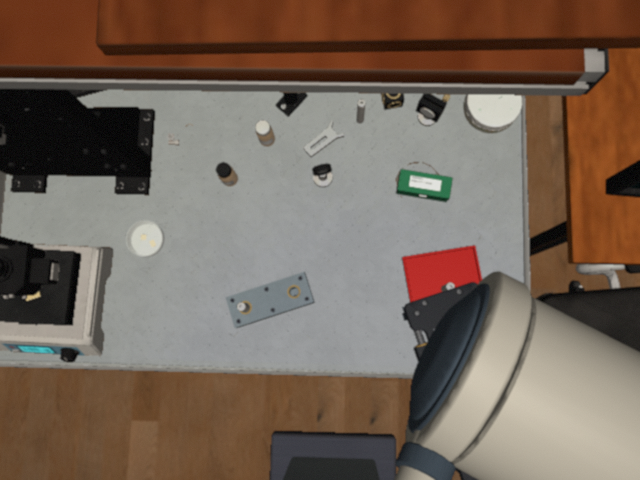

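Run:
```python
from rig import arm
from h import *
cs=arm.get_calibration("scene")
f=lambda x,y:((x+.5)/4-.5+300,(y+.5)/4-.5+200)
t=pix2z(cs,*f(417,147),.053);b=pix2z(cs,*f(407,231),.003);print(t,b,t-b)
d=(np.array(proj(cs,[*TRAY,.053]))-proj(cs,[*TRAY,.003]))*4;print("expected img vec",d)
print(arm.current_force(),arm.current_t())
arm.sign_off()
```

```text
[ 0.53411574 -0.17845008  0.053     ] [ 0.53368363 -0.17881168  0.003     ] [0.00043211 0.0003616  0.05      ]
expected img vec [ 11.11214331 -83.72088903]
[-0.73695342 -0.8972636   0.70308309] 34.65
the job is handed in; nothing more can be done
```

I tested both posts and handed the job in at 34.7 s; sign-off gives no verdict, so success is unconfirmed.

- **Held post (the socket farther left, +y):** it slid against about 3.5 N, then went tight after about 1.9 mm. I held it at about 19.5 N total, roughly 16 N on the retainer, for 1.2 s. Then I lowered it back to within 0.3 mm of its starting height and let go. The last pictures show it still in its socket.
- **Unheld post:** it slid at a steady 3.3 N or so over 6.8 mm and drew right out. Because it never resisted, there was no 15 N hold on it.
- **Placement:** I set it in the red tray and released it. The last picture puts its axis within about 5 mm of the tray centre, with a lean of about 0.01 rad.
- **Surroundings:** the lens mount, vial and slide box are at the same pixels in the top view before and after. The gripper is open and clear of everything.

**Off plan:** contact with the tray floor reached about 7 N before I stopped lowering, against the 1.5 N I was aiming for. That pressed the post down onto the floor and nothing moved.

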